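# Close the glue press evenly and clear the glue pots

## Task

The panel is glued and lies in the press: tighten the press's four wing knobs clockwise in crisscross order (each knob's diagonal partner next) and in two passes, first every knob only half-way (pointer to the yellow tick), then every knob fully tight (pointer to the red tick). Once all four are tight, press the green button of the timer all the way down to start the setting time. Nest all the loose yellow glue pots, upright and fully home one inside another, in the fixed white pot on the wash stand (before or after the rest), and leave everything else on the bench where it is.

Things in the scene. Friction and masses are not known exactly. Their poses are not given: they have to be found in the camera images.
- press: Glue press, fixed to the bench (its place and yaw vary): dark steel base 220 x 220 x 20 mm, a walnut panel between, a green square platen 210 x 210 mm whose flat top is 56 mm above the bench (a raised cross of ribs on it reaches 61 mm). Origin: centre of its underside, on the bench. Four wing knobs stand at (+-68, +-68) mm in its x, y: knob1 (+,+), knob2 (-,+), knob3 (-,-), knob4 (+,-). So knob1 and knob3 are diagonal partners, and so are knob2 and knob4.
- knob1_grip (a point): Centre of the upright black bar of wing knob 1, 86 mm above the bench. The bar is 50 mm long (along this point's x), 13 mm thick (y), 28 mm high (z up, from 72 to 100 mm above the bench); the white-topped end is the pointer, towards this point's -x. The knob turns about the vertical axis through this point and does not sink.
- knob1 (a joint): Turn of wing knob 1 in rad; grows clockwise seen from above. Loose at the start: 0 to 0.2, pointer by the white tick on the platen; half-way: 0.785, pointer at the yellow tick (45 degrees on); fully tight: a hard stop at 1.57, pointer at the red tick (90 degrees on). It stays where it is left; turning it takes about 0.12 N m.
- knob2_grip (a point): Centre of the upright black bar of wing knob 2, 86 mm above the bench. The bar is 50 mm long (along this point's x), 13 mm thick (y), 28 mm high (z up, from 72 to 100 mm above the bench); the white-topped end is the pointer, towards this point's -x. The knob turns about the vertical axis through this point and does not sink.
- knob2 (a joint): Turn of wing knob 2 in rad; grows clockwise seen from above. Loose at the start: 0 to 0.2, pointer by the white tick on the platen; half-way: 0.785, pointer at the yellow tick (45 degrees on); fully tight: a hard stop at 1.57, pointer at the red tick (90 degrees on). It stays where it is left; turning it takes about 0.12 N m.
- knob3_grip (a point): Centre of the upright black bar of wing knob 3, 86 mm above the bench. The bar is 50 mm long (along this point's x), 13 mm thick (y), 28 mm high (z up, from 72 to 100 mm above the bench); the white-topped end is the pointer, towards this point's -x. The knob turns about the vertical axis through this point and does not sink.
- knob3 (a joint): Turn of wing knob 3 in rad; grows clockwise seen from above. Loose at the start: 0 to 0.2, pointer by the white tick on the platen; half-way: 0.785, pointer at the yellow tick (45 degrees on); fully tight: a hard stop at 1.57, pointer at the red tick (90 degrees on). It stays where it is left; turning it takes about 0.12 N m.
- knob4_grip (a point): Centre of the upright black bar of wing knob 4, 86 mm above the bench. The bar is 50 mm long (along this point's x), 13 mm thick (y), 28 mm high (z up, from 72 to 100 mm above the bench); the white-topped end is the pointer, towards this point's -x. The knob turns about the vertical axis through this point and does not sink.
- knob4 (a joint): Turn of wing knob 4 in rad; grows clockwise seen from above. Loose at the start: 0 to 0.2, pointer by the white tick on the platen; half-way: 0.785, pointer at the yellow tick (45 degrees on); fully tight: a hard stop at 1.57, pointer at the red tick (90 degrees on). It stays where it is left; turning it takes about 0.12 N m.
- timer_btn_top (a point): Centre of the top of the green round push button (30 mm across) on the grey glue timer, a fixed box 70 x 75 x 35 mm with a black display strip. The button's top is 57 mm above the bench; it is pressed straight down.
- timer_btn (a joint): Travel of the timer's button in m: 0 free, 0.006 fully down; it springs back. It counts as pressed beyond 0.004; fully down takes about 5 N.
- wash_pot (a point): The fixed white pot on a dark square steel plate (the wash stand, plate 84 x 84 x 6 mm), same shape as the loose pots; this point is on its axis, half-way up, 40 mm above the bench; its rim is 74 mm above the bench, its inner floor 26 mm. Its place varies.
- pot1_mid (a point): Loose yellow glue pot 1 (0.08 kg), empty; two to four of the four are present. Round, open-topped and tapered: 37 mm across at the foot, 64 mm at the rim, 68 mm high, wall 2 mm, solid foot 20 mm thick, so that each pot nested in another stands 20 mm higher than it. This point is on its axis, half-way up (34 mm above its foot); z runs up through its mouth. It can be gripped across its outside just under the rim.
- pot2_mid (a point): Loose yellow glue pot 2 (0.08 kg), empty; two to four of the four are present. Round, open-topped and tapered: 37 mm across at the foot, 64 mm at the rim, 68 mm high, wall 2 mm, solid foot 20 mm thick, so that each pot nested in another stands 20 mm higher than it. This point is on its axis, half-way up (34 mm above its foot); z runs up through its mouth. It can be gripped across its outside just under the rim.
- pot3_mid (a point): Loose yellow glue pot 3 (0.08 kg), empty; two to four of the four are present. Round, open-topped and tapered: 37 mm across at the foot, 64 mm at the rim, 68 mm high, wall 2 mm, solid foot 20 mm thick, so that each pot nested in another stands 20 mm higher than it. This point is on its axis, half-way up (34 mm above its foot); z runs up through its mouth. It can be gripped across its outside just under the rim.
- pot4_mid (a point): Loose yellow glue pot 4 (0.08 kg), empty; two to four of the four are present. Round, open-topped and tapered: 37 mm across at the foot, 64 mm at the rim, 68 mm high, wall 2 mm, solid foot 20 mm thick, so that each pot nested in another stands 20 mm higher than it. This point is on its axis, half-way up (34 mm above its foot); z runs up through its mouth. It can be gripped across its outside just under the rim.
- sanding_block: Bystander: cork sanding block with a brown band, 70 x 42 x 26 mm. Leave it where it is.
- tape_roll: Bystander: white roll of tape lying flat, 100 mm across, 25 mm high. Leave it where it is.
- glue_bottle: Bystander: white glue bottle with a red cap, 60 mm across, 150 mm high. Leave it where it is.
- offcut: Bystander: dark walnut offcut, 50 x 110 x 35 mm. Leave it where it is.
- brush: Bystander: glue brush lying down. Leave it where it is.
- mallet: Bystander: hammer lying down. Leave it where it is.
Mind the look-alikes: they are no part of the job. What is shaped like the part that bears pot4_mid but blue is not meant. Leave any blue look-alike of the part that bears pot1_mid alone.

How it is judged (in metres and radians):
On the way, in this order (a step that is already met when the one before it is completed fails the run):
1. first pass: one diagonal pair of knobs is half-way (0.5 to 1.15 rad) while the other pair is still loose (under 0.35) (((value of joint knob1 between 0.5 and 1.15 rad and value of joint knob3 between 0.5 and 1.15 rad and value of joint each of knob2, knob4 below 0.35 rad) or (value of joint knob2 between 0.5 and 1.15 rad and value of joint knob4 between 0.5 and 1.15 rad and value of joint each of knob1, knob3 below 0.35 rad))), for 0.1 s.
2. first pass done: all four knobs are half-way (0.5 to 1.15 rad) (value of joint knob1 between 0.5 and 1.15 rad and value of joint knob2 between 0.5 and 1.15 rad and value of joint knob3 between 0.5 and 1.15 rad and value of joint knob4 between 0.5 and 1.15 rad), for 0.1 s.
3. second pass: one diagonal pair is fully tight (over 1.4 rad) while the other pair is still half-way (((value of joint each of knob1, knob3 above 1.4 rad and value of joint knob2 between 0.5 and 1.15 rad and value of joint knob4 between 0.5 and 1.15 rad) or (value of joint each of knob2, knob4 above 1.4 rad and value of joint knob1 between 0.5 and 1.15 rad and value of joint knob3 between 0.5 and 1.15 rad))), for 0.1 s.
4. all four knobs are fully tight (over 1.4 rad) (value of joint each of knob1, knob2, knob3, knob4 above 1.4 rad), for 0.1 s.
5. then the timer's button is pressed (over 4 mm) (value of joint timer_btn above 0.004 m), for 0.05 s.
At the end, for the whole second after the job is handed in: All four knobs over 1.4 rad, the timer's button free again, and every pot that is present nested in the wash stand's white pot: axis within 8 mm of its axis, upright within 0.12 rad, centre between 14 and 87 mm above the white pot's centre (all of step 4 and value of joint timer_btn below 0.002 m and horizontal distance between each of pot1_mid, pot2_mid, pot3_mid, pot4_mid and wash_pot below 0.008 m and z of pot1_mid in the frame of wash_pot between 0.014 and 0.087 m and angle between each of pot1_mid, pot2_mid, pot3_mid, pot4_mid's own z axis and vertical below 0.12 rad and z of pot2_mid in the frame of wash_pot between 0.014 and 0.087 m and z of pot3_mid in the frame of wash_pot between 0.014 and 0.087 m and z of pot4_mid in the frame of wash_pot between 0.014 and 0.087 m); the robot touches nothing.
It fails at once if a knob is taken past half-way (1.15 rad) while another is not yet half-way (under 0.45) ((value of joint knob1 above 1.15 rad and value of joint any of knob2, knob3, knob4 below 0.45 rad) or (value of joint knob2 above 1.15 rad and value of joint any of knob1, knob3, knob4 below 0.45 rad) or (value of joint knob3 above 1.15 rad and value of joint any of knob1, knob2, knob4 below 0.45 rad) or (value of joint knob4 above 1.15 rad and value of joint any of knob1, knob2, knob3 below 0.45 rad)).
It fails at once if a bystander is moved by more than 5 cm (distance of any of sanding_block, tape_roll, glue_bottle, offcut, brush, mallet from where it was at the start of the episode above 0.05 m).
Of pot1, pot2, pot3, pot4 only 2 to 4 are there at a start; the rules pass over those that are not, and their reading is None.
At some moment in a run one of pot1, pot2, pot3, pot4 may be knocked a few centimetres aside while the robot is not near it.
It also fails if it takes over 210 s, if anything falls off the work surface, if the arm or the gripper's body presses on something with over 40 N, if the wrist force passes 120 N, or if a joint passes its speed limit or range.

## Robot

A 6-joint arm with a two-finger parallel gripper is mounted at the origin on the work surface. World frame = base frame: x ahead of the robot, y to its left, z up, the work surface at z = 0. Lengths are in mm, angles in rad, forces in N, time in s.
With the tool pointing down it reaches from about 300 to 875 mm from the base axis. Payload 4.2 kg.
Tool frame: the origin (TCP) lies midway between the tips of the shut fingers; the grasp point (between the pads) lies 19 mm behind it; x points along the fingers, y is the direction in which the jaws open and shut, and the axes are right-handed (so a half turn about x gives the same grasp; the last joint's range is limited). The gripper opens to 85 mm and grips with 20 to 120 N. Pads are 22 mm wide; open, the fingers measure 114 mm over their backs; the gripper's body (76 mm by 85 mm) begins 54 mm behind the grasp point. The pads swing forward as they close: fully open they stand 13 mm farther back than shut.
Start: joints at [-1.243, 0.32, 1.565, -0, 1.257, -0.02], TCP at [195.981, -540.586, 231.338] pointing down, gripper open.
Joint ranges: [-3.11, 3.11], [-0.84, 2.01], [0.21, 2.61], [-1.34, 4.49], [0.05, 2.63], [-2.56, 2.56]. Speed limits (rad/s): [2.57, 2.57, 3.14, 3.14, 3.14, 3.14].

## Interface

Orientations are given as [roll, pitch, yaw] about the fixed x, y, z axes, in that order (R = Rz(yaw) Ry(pitch) Rx(roll)).
In Python, from rig import arm, planner, optics, regions_of gives the robot as it stands. The module is installed in compiled form; this text tells all that it offers. Calls block until the motion is done:
- arm.reach(position, orientation): joint-space move of the TCP to a pose.
- arm.move_linear(position, frame=None, vel=150, contact_N=None): straight line of the TCP; frame=None keeps the orientation; vel is the mean speed in mm/s. With contact_N (N) it stops when the force on the tool has changed by that much, and returns True; else False.
- arm.set_joints(angles): joint-space move.
- arm.grip(opening, squeeze=None): finger opening in mm; squeeze is the grip in N (None keeps the last); returns when the fingers have stopped.
- arm.hold(seconds).
- planner.ik(position, orientation): joint angles nearest the present ones, or None.
- arm.read_state(): the state.
- optics.grab_frame(name): name is "scene" or "top"; returns the picture (420x560x3 uint8, blue, green, red); there is no depth.
- optics.camera_info(name): a dict with "fx", "fy", "cx", "cy" (pixels), "dist" ([k1, k2, p1, p2, k3] as OpenCV has them; the pictures are not rectified), "R" (3x3) and "t" (3): a world point X has camera coordinates R X + t. Camera axes: x right, y down, z forward; pixel columns grow to the right and rows downward; lengths in mm; the calibration is good to about 2 mm. A picture is of the moment at which its call begins. camera_info takes no time and is no camera call.
A pose or a line that the arm cannot do raises arm.IKError and nothing moves.
- arm.close_job(): hands the job in, once; it reports no verdict.
Trained networks look in the newest picture that a camera, given by its name, has taken for a name from the list of things; names that differ only in an ending like _2 or _b are one class to them, and where a whole thing is asked for, a point or a joint stands for the part that bears it (a point fixed in the world has none). Each returns a list of dicts, best first, with "conf" (0 to 1); they miss things now and then, are a little off and sometimes report something else, mostly with a low value. They report only what shows in the picture. A call takes as long as a camera call. They do not tell look-alikes from the thing itself.
- regions_of(camera, thing): "pixels" (420x560 bool, what is visible of it) and "xy" ([column, row] in pixels, amid what is visible of it).
The state is a dict: "t": time; "joint_positions": joint angles; "joint_vel": joint speeds; "effort": joint torques, N m; "position": TCP position; "orientation": TCP orientation; "wrist_force": force on the tool from outside, world axes, zero at the start; "torque": the same for the moment, N m; "grip_width": finger opening in mm.
Only numpy, scipy, OpenCV 4.12 (cv2) and the standard library are available. Lean on these libraries where they do the work, as an engineer would, in place of code of your own. Each camera call takes 0.05 s, during which the arm holds its last target.

## Working session

There is one attempt and no reset: what is moved stays moved. The work goes in short steps, each a Python script; the robot and the scene stay as the last script left them, time stands still between calls to the robot, and variables do not carry over. Pictures are saved under pics/ and viewed, and the job is handed in when it is done.

```bash
mkdir -p pics; ls; python3 - <<'E'
from rig import arm, planner, optics, regions_of
import cv2
for n in ("scene","top"):
    im=optics.grab_frame(n); cv2.imwrite(f"pics/{n}0.png",im)
    c=optics.camera_info(n); print(n,c)
print(arm.read_state())
E
```

```text
pics
scene {'fx': 382.1869814120775, 'fy': 382.1869814120775, 'cx': 285.58063460303765, 'cy': 213.61171964014227, 'dist': array([-0.03470964,  0.        ,  0.        ,  0.        ,  0.        ]), 'R': array([[ 0.8459802 ,  0.53316355,  0.00735679],
       [ 0.31440951, -0.48764093, -0.81446484],
       [-0.4306555 ,  0.69133418, -0.58016627]]), 't': array([-528.29470605, -128.06435107, 1270.62862124])}
top {'fx': 474.7253209373854, 'fy': 474.7253209373854, 'cx': 273.3963461141005, 'cy': 222.14576953746345, 'dist': array([-0.1251279,  0.       ,  0.       ,  0.       ,  0.       ]), 'R': array([[ 0.00994417, -0.99991832,  0.00802882],
       [-0.99129397, -0.01091198, -0.13121434],
       [ 0.13129123, -0.0066541 , -0.99132151]]), 't': array([ -20.81559896,  624.320036  , 1144.0206299 ])}
{'t': 0.1, 'joint_positions': array([-1.24301312e+00,  3.20220752e-01,  1.56555880e+00,  8.09860301e-06,
        1.25739006e+00, -1.99720180e-02]), 'joint_vel': array([-0.00019309, -0.00269285, -0.0015584 ,  0.00204508, -0.00435861,
       -0.00152996]), 'effort': array([-4.04319735e-05, -4.16407943e+01, -2.34704965e+01,  7.73703107e-06,
        4.80916759e-03,  8.11413742e-06]), 'position': array([ 195.83454327, -540.17148862,  230.56978919]), 'orientation': array([-1.59565122,  1.56921935,  1.89369415]), 'wrist_force': array([-0.54030604,  0.43169961,  0.55983494]), 'torque': array([-0.03164351,  0.01356239, -0.02516617]), 'grip_width': 85.51147312919652}
```

View pics/scene0.png

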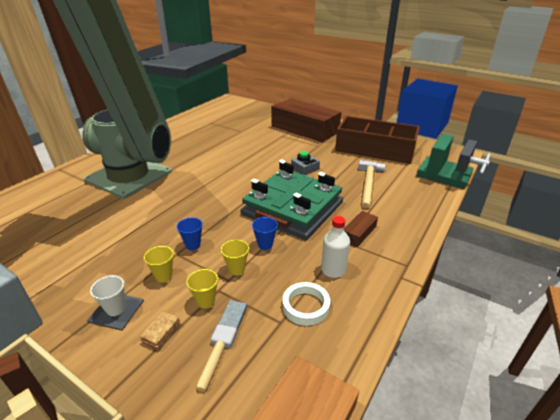

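View pics/top0.png

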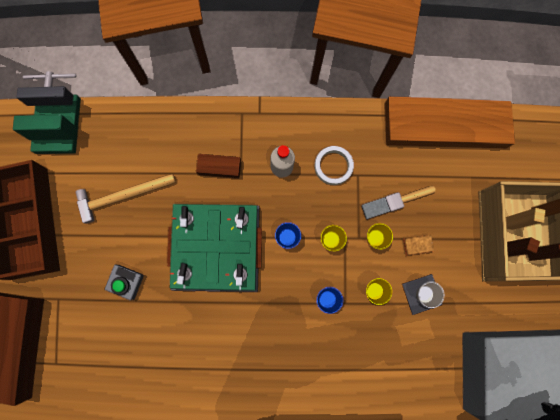

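```bash
cat > h.py <<'E'
import numpy as np, cv2
from rig import arm, planner, optics, regions_of
def cam(n):
    c=optics.camera_info(n); K=np.array([[c['fx'],0,c['cx']],[0,c['fy'],c['cy']],[0,0,1.]])
    return K,np.array(c['dist'],float),np.array(c['R'],float),np.array(c['t'],float)
def proj(n,X):
    K,d,R,t=cam(n)
    return cv2.projectPoints(np.asarray(X,float).reshape(-1,1,3),cv2.Rodrigues(R)[0],t,K,d)[0].reshape(-1,2)
def back(n,px,z):
    K,d,R,t=cam(n)
    u=cv2.undistortPoints(np.asarray(px,float).reshape(-1,1,2),K,d).reshape(-1,2)
    r=np.c_[u,np.ones(len(u))]@R; o=-R.T@t
    return (o+r*((z-o[2])/r[:,2])[:,None])[:,:2]
def potmask_pred(n,x,y,z0):
    a=np.linspace(0,2*np.pi,60,endpoint=False)
    P=np.vstack([np.c_[x+r*np.cos(a),y+r*np.sin(a),np.full(60,z)] for r,z in ((32,z0+68),(18.5,z0))])
    return cv2.convexHull(proj(n,P).astype(np.float32)).reshape(-1,2)
E
python3 - <<'E'
from h import *
from scipy.optimize import least_squares
im={n:optics.grab_frame(n) for n in("scene","top")}
def cen(h):
    m=cv2.moments(h.reshape(-1,1,2).astype(np.float32)); return np.array([m['m10'],m['m01']])/m['m00']
for th,z0 in(("pot1_mid",0),("wash_pot",6),):
    for n in("top","scene"):
        try: rs=regions_of(n,th)
        except Exception as e: print(th,n,e); continue
        for r in rs:
            if r['conf']<.3: continue
            m=r['pixels']; ys,xs=np.nonzero(m); c=np.array([xs.mean(),ys.mean()])
            x0=back(n,c,z0+34)[0]
            s=least_squares(lambda p:cen(potmask_pred(n,p[0],p[1],z0))-c,x0)
            h=im[n][m].mean(0).astype(int)
            print(th,n,round(r['conf'],2),m.sum(),int(cv2.contourArea(potmask_pred(n,*s.x,z0))),c.round(1),s.x.round(1),h)
for th in("press","knob1_grip","timer_btn_top","sanding_block","tape_roll","glue_bottle","offcut","brush","mallet"):
    try:
        for r in regions_of("top",th):
            if r['conf']>.3: print(th,round(r['conf'],2),r['pixels'].sum(),np.round(r['xy'],1),back("top",[r['xy']],20)[0].round(0))
    except Exception as e: print(th,e)
t=im["top"]
cv2.imwrite("pics/press1.png",cv2.resize(t[190:305,100:270],None,fx=4.5,fy=4.5,interpolation=cv2.INTER_CUBIC))
E
```

```text
pot1_mid top 0.91 468 539 [287.6 235.5] [588.7 -49.1] [145  62  22]
pot1_mid top 0.67 1082 556 [422.9 293.5] [ 449.5 -381.9] [103 103 108]
pot1_mid top 0.64 521 535 [333.7 238.4] [ 582.7 -161.4] [  0 140 157]
pot1_mid top 0.52 155 525 [184.1 217.3] [630.7 205. ] [95 93 93]
pot1_mid top 0.5 164 546 [182.2 272.6] [495.6 205.2] [88 87 86]
pot1_mid scene 0.57 733 754 [234.8 255.5] [ 585.5 -158.6] [ 35 144 164]
pot1_mid scene 0.57 594 641 [264.1 232.1] [591.3 -48.1] [123  52  23]
wash_pot top 0.78 1108 562 [423.  293.8] [ 449.1 -380.2] [103 102 108]
wash_pot scene 0.89 1751 1103 [111.9 303.4] [ 474.  -409.4] [115 122 121]
press 0.78 7851 [213.  248.1] [559. 138.]
knob1_grip 0.68 148 [184.2 214.9] [643. 214.]
knob1_grip 0.6 419 [335.1 153.9] [ 809. -173.]
timer_btn_top 0.75 552 [379.5 290.9] [ 455. -284.]
sanding_block 0.76 489 [416.5 242.9] [ 578. -382.]
tape_roll 0.72 558 [334.1 152.5] [ 812. -171.]
tape_roll 0.66 158 [184.6 273.9] [493. 208.]
glue_bottle 0.92 658 [284.7 159.7] [791. -42.]
offcut 0.6 942 [216.9 165.3] [774. 133.]
brush 0.8 900 [390.6 199.7] [ 689. -317.]
mallet 0.77 1270 [112.4 193.7] [697. 404.]
mallet 0.6 148 [240.4 220.6] [630.  70.]
mallet 0.56 151 [185.  216.8] [639. 211.]
```

View pics/press1.png

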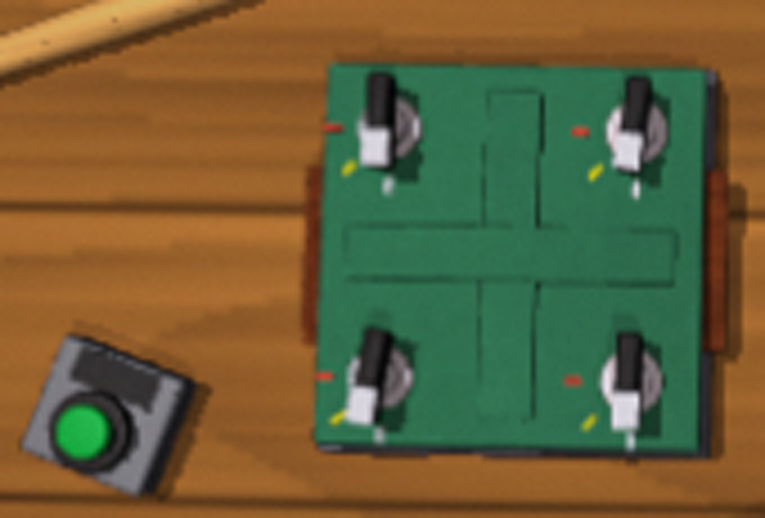

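```bash
cat >> h.py <<'E'
from scipy.optimize import least_squares
def cen(h):
    m=cv2.moments(h.reshape(-1,1,2).astype(np.float32)); return np.array([m['m10'],m['m01']])/m['m00']
def comps(mask,amin):
    n,l,s,c=cv2.connectedComponentsWithStats(mask.astype(np.uint8))
    return [(l==i,c[i],s[i,4]) for i in range(1,n) if s[i,4]>=amin]
def yellow(n,im):
    h=cv2.cvtColor(im,cv2.COLOR_BGR2HSV)
    m=(h[...,0]>=24)&(h[...,0]<=34)&(h[...,1]>170)&(h[...,2]>60)
    m=cv2.morphologyEx(m.astype(np.uint8),cv2.MORPH_CLOSE,np.ones((3,3)))
    return comps(m,150)
def fitpot(n,c,z0):
    x0=back(n,c,z0+34)[0]
    return least_squares(lambda p:cen(potmask_pred(n,p[0],p[1],z0))-c,x0).x
E
python3 - <<'E'
from h import *
im={n:optics.grab_frame(n) for n in("scene","top")}
for n in im:
    for m,c,a in yellow(n,im[n]):
        # filled outline centroid
        cs,_=cv2.findContours(m.astype(np.uint8),cv2.RETR_EXTERNAL,cv2.CHAIN_APPROX_NONE)
        hull=cv2.convexHull(np.vstack(cs)).reshape(-1,2); c=cen(hull)
        s=fitpot(n,c,0); print(n,a,cv2.contourArea(hull),cv2.contourArea(potmask_pred(n,*s,0)),c.round(1),s.round(1))
t=im["top"];h=cv2.cvtColor(t,cv2.COLOR_BGR2HSV)
g=((h[...,0]>65)&(h[...,0]<95)&(h[...,1]>90)&(h[...,2]>40))
for m,c,a in comps(g,40):
    cs,_=cv2.findContours(m.astype(np.uint8),cv2.RETR_EXTERNAL,cv2.CHAIN_APPROX_NONE)
    r=cv2.minAreaRect(np.vstack(cs)); print("green",a,c.round(1),r)
v=t.copy()
vis=cv2.resize(t[265:320,395:455],None,fx=8,fy=8,interpolation=cv2.INTER_CUBIC); cv2.imwrite("pics/wash.png",vis)
s=cv2.resize(im['scene'][220:340,70:290],None,fx=3.6,fy=3.6,interpolation=cv2.INTER_CUBIC); cv2.imwrite("pics/spots.png",s)
E
```

```text
scene 710 704.0 753.48537113762 [235.1 255.2] [ 585.5 -157.6]
scene 767 751.0 816.5007578909863 [159.7 262. ] [ 455.8 -268.1]
scene 874 860.5 918.7654489337001 [203.  286.4] [ 590.3 -271.2]
top 410 512.0 535.3417832828127 [333.4 237.6] [ 584.6 -160.8]
top 384 508.0 529.3095490515698 [379.5 236.1] [ 589.5 -274.7]
top 381 523.0 543.6640329039656 [378.6 291.3] [ 455.1 -270.4]
green 1137 [ 45.4 118. ] ((44.10014343261719, 117.7684097290039), (24.738815307617188, 63.61783981323242), 85.48600769042969)
green 482 [ 51.5 145.3] ((51.5, 145.5), (11.0, 41.0), 90.0)
green 6123 [214. 247.] ((213.10235595703125, 246.8600616455078), (85.12151336669922, 84.9715347290039), 0.9548412561416626)
green 122 [118.2 285.5] ((118.0, 285.5), (11.0, 12.0), 90.0)
```

View pics/wash.png

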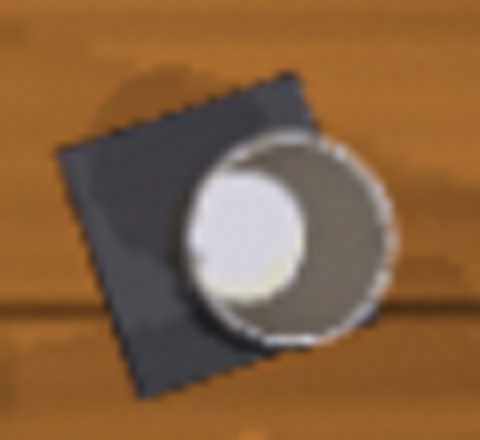

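View pics/spots.png

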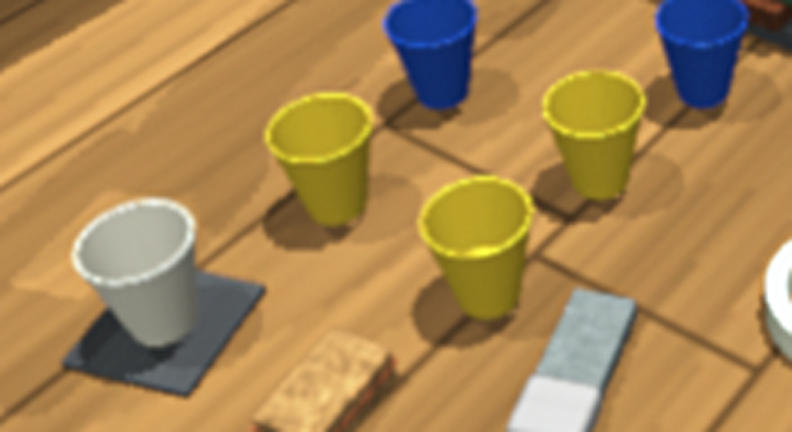

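```bash
cat > loc.py <<'E'
from h import *
im={n:optics.grab_frame(n) for n in("scene","top")}
def sq(p):
    c,s=np.cos(p[2]),np.sin(p[2]); q=np.array([[1,1],[-1,1],[-1,-1],[1,-1]])*105.
    return np.c_[q@np.array([[c,s],[-s,c]])+p[:2],np.full(4,56)]
out={}
for n in im:
    h=cv2.cvtColor(im[n],cv2.COLOR_BGR2HSV)
    g=((h[...,0]>65)&(h[...,0]<95)&(h[...,1]>90)&(h[...,2]>40))
    pc=proj(n,[[562,137,56]])[0]
    m,c,a=min([k for k in comps(g,1000)],key=lambda k:np.hypot(*(k[1]-pc)))
    m=cv2.morphologyEx(m.astype(np.uint8),cv2.MORPH_CLOSE,np.ones((9,9)))
    cs,_=cv2.findContours(m,cv2.RETR_EXTERNAL,cv2.CHAIN_APPROX_NONE)
    pts=np.vstack(cs).reshape(-1,2).astype(float)
    def res(p,off=0.5):
        q=proj(n,sq(p)).astype(np.float32).reshape(-1,1,2)
        return [cv2.pointPolygonTest(q,(float(x),float(y)),True)-off for x,y in pts]
    s=least_squares(res,[562,137,0.0],loss='soft_l1',f_scale=.5,diff_step=1e-3,x_scale=[100,100,1])
    print(n,"press",s.x.round(3),"rms",np.median(np.abs(s.fun)).round(2)); out[n]=s.x
    bt=proj(n,[[455,368,57]])[0]
    for m,c,a in comps((h[...,0]>50)&(h[...,0]<75)&(h[...,1]>120)&(h[...,2]>60),20):
        if np.hypot(*(c-bt))<50: print(n,"btn",a,c.round(1),back(n,c,57)[0].round(1))
print(back("top",[[431.0,294.4]],74),back("scene",[[107.3,287.0]],74))
for n in im:
    v=cv2.resize(im[n],None,fx=4,fy=4,interpolation=cv2.INTER_CUBIC)
    p=out[n]; c,s=np.cos(p[2]),np.sin(p[2])
    def w(x,y,z): return [p[0]+c*x-s*y,p[1]+s*x+c*y,z]
    cv2.polylines(v,[np.int32(proj(n,sq(p))*4+2)],1,(0,0,255),1)
    for a in(1,-1):
        for b in (1,-1):
            u=proj(n,[w(68*a,68*b,100),w(68*a-25,68*b,100)])*4+2
            cv2.line(v,tuple(np.int32(u[0])),tuple(np.int32(u[1])),(255,0,255),1)
    C=np.int32(proj(n,[[p[0],p[1],60]])[0]*4); cv2.imwrite(f"pics/fit_{n}.png",v[C[1]-260:C[1]+260,C[0]-300:C[0]+300])
E
python3 loc.py
```

```text
scene press [572.485 118.347   0.   ] rms 0.79
scene btn 46 [303.4 153.9] [470.2 356. ]
scene btn 234 [304.7 186.4] [578.  177.4]
scene btn 29 [282.2 181.6] [508.4 164.8]
scene btn 129 [275.2 188. ] [511.  123.2]
top press [560.788 132.713  -0.   ] rms 0.33
top btn 124 [117.7 285.5] [461.5 366.2]
[[ 447.5186062  -398.24751315]] [[ 451.52233415 -396.68508021]]
```

```bash
python3 - <<'E'
s=open('loc.py').read()
s=s.replace("np.cos(p[2]),np.sin(p[2]); q=","np.cos(p[2]/1e3),np.sin(p[2]/1e3); q=").replace("[562,137,0.0],loss='soft_l1',f_scale=.5,diff_step=1e-3,x_scale=[100,100,1]","[562,135,15.0],loss='soft_l1',f_scale=.5,diff_step=2e-3").replace("p=out[n]; c,s=np.cos(p[2]),np.sin(p[2])","p=out[n]; c,s=np.cos(p[2]/1e3),np.sin(p[2]/1e3)")
s+="""
print(back("top",[[425.1,293.9]],26), back("top",[[418.2,293.9]],6))
"""
open('loc.py','w').write(s)
E
python3 loc.py
```

```text
scene press [572.736 118.697 -14.929] rms 0.78
scene btn 44 [303.5 154. ] [470.6 356. ]
scene btn 253 [303.8 185.9] [574.5 178. ]
top press [5.60805e+02 1.32699e+02 2.04000e-01] rms 0.33
top btn 124 [117.7 285.5] [461.5 366.2]
[[ 447.5186062  -398.24751315]] [[ 451.52233415 -396.68508021]]
[[ 447.92588543 -399.36521259]] [[ 447.61930701 -387.75309301]]
```

View pics/fit_top.png

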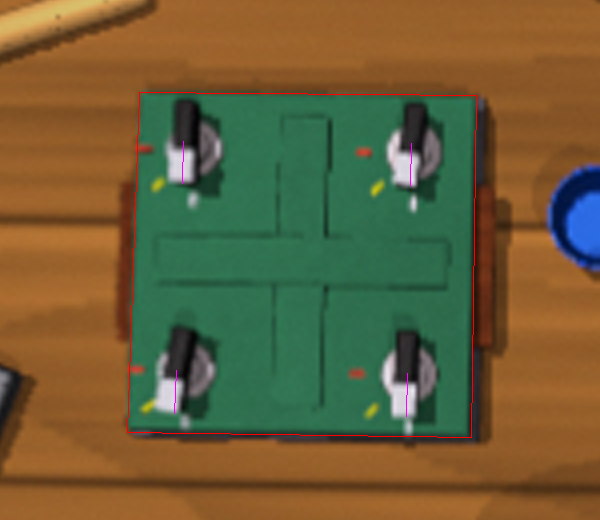

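View pics/fit_scene.png

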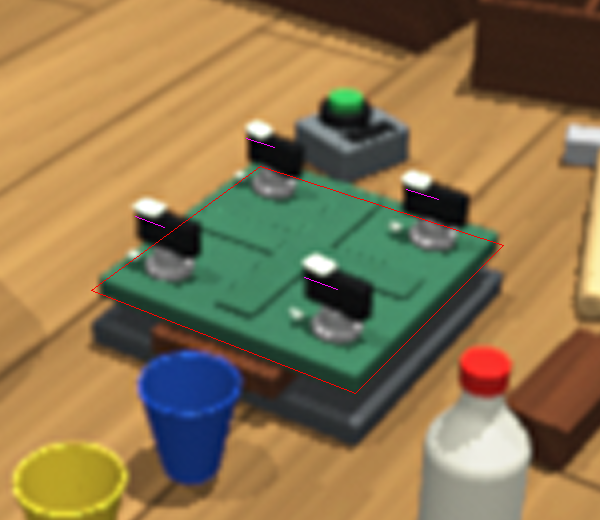

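```bash
cat >> h.py <<'E'
P=np.array([561.2,133.8]); YAW=0.0
KN={1:(1,1),2:(-1,1),3:(-1,-1),4:(1,-1)}
def kpos(k):
    return P+68*np.array(KN[k])
def down(y): return [0,np.pi/2,y]
def yawof(s=None):
    o=(s or arm.read_state())['orientation']
    a=np.asarray(o); cr,sr=np.cos(a[0]),np.sin(a[0]); sp=np.sin(a[1]);cy,sy=np.cos(a[2]),np.sin(a[2])
    # tool y axis
    yx=cy*sp*sr-sy*cr; yy=sy*sp*sr+cy*cr
    return np.arctan2(-yx,yy)
def st(msg=""):
    s=arm.read_state(); print(msg,"t%.1f"%s['t'],s['position'].round(1),"yaw%.3f"%yawof(s),"F",s['wrist_force'].round(1),"T",s['torque'].round(2),"g%.1f"%s['grip_width'],"j6 %.2f"%s['joint_positions'][5],flush=True); return s
def turn(k,a0,a1,off=(0,0)):
    x,y=kpos(k)+np.array(off)
    arm.reach([x,y,150],down(YAW-a0)); arm.grip(40,25)
    arm.move_linear([x,y,70],vel=120); st(f"k{k} down")
    arm.grip(5,25); s=st("gripped")
    # sideways force while gripped
    n=int(np.ceil(abs(a1-a0)/0.2))
    for i in range(1,n+1):
        arm.reach([x,y,70],down(YAW-(a0+(a1-a0)*i/n)))
    arm.hold(.2); st("turned")
    arm.grip(40); st("released")
    arm.move_linear([x,y,150],vel=200)
E
python3 - <<'E'
from h import *
q=planner.ik([*kpos(1),150],down(-.1)); print(q, planner.ik([*kpos(1),150],down(-1.6)))
arm.reach([400,-200,300],down(-1.0)); st("mid")
turn(1,.1,.785)
for n in("top","scene"):
    cv2.imwrite(f"pics/k1_{n}.png",cv2.resize(optics.grab_frame(n)[130:310,100:340],None,fx=3,fy=3,interpolation=cv2.INTER_CUBIC))
E
```

```text
[ 2.92955378e-01  5.08407964e-01  1.47136271e+00 -4.44089210e-16
  1.16182197e+00 -1.17784095e+00] [ 2.92955378e-01  5.08407964e-01  1.47136271e+00 -4.44089210e-16
  1.16182197e+00  3.22159052e-01]
mid t2.6 [ 399.9 -200.6  299.8] yaw-1.001 F [ 0.1 -1.2  0.5] T [-0.03 -0.01  0.  ] g85.2 j6 -1.06
k1 down t5.7 [629.8 202.   70.7] yaw-0.100 F [ 0.4 -0.4  1.9] T [-0.03 -0.01 -0.01] g40.2 j6 -1.18
gripped t6.1 [630.  202.6  71.3] yaw-0.100 F [0.8 2.7 3.8] T [ 0.44  0.05 -0.01] g19.3 j6 -1.18
turned t7.4 [630.  202.6  71.3] yaw-0.781 F [0.2 2.9 6.1] T [ 0.57 -0.02 -0.03] g19.2 j6 -0.50
released t7.7 [628.8 201.3  69.4] yaw-0.784 F [-0.8 -0.3 -0.5] T [0.02 0.01 0.05] g39.9 j6 -0.49
```

```bash
ls pics
```

```text
fit_scene.png
fit_top.png
k1_scene.png
k1_top.png
press1.png
scene0.png
spots.png
top0.png
wash.png
```

```bash
python3 - <<'E'
from h import *
arm.reach([450,100,330],down(-.8))
for n in("top","scene"):
    im=optics.grab_frame(n); C=np.int32(proj(n,[[561,134,60]])[0])
    cv2.imwrite(f"pics/k1b_{n}.png",cv2.resize(im[C[1]-65:C[1]+65,C[0]-80:C[0]+80],None,fx=4.5,fy=4.5,interpolation=cv2.INTER_CUBIC))
E
```

```text
(no output)
```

View pics/k1b_top.png

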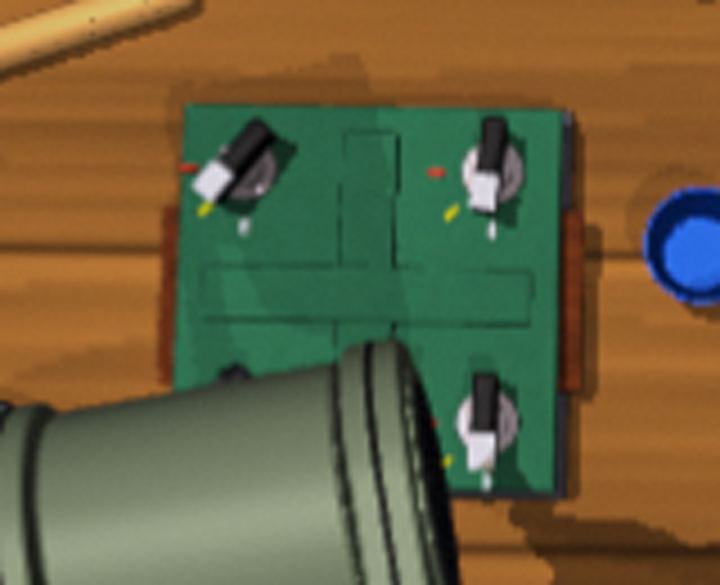

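View pics/k1b_scene.png

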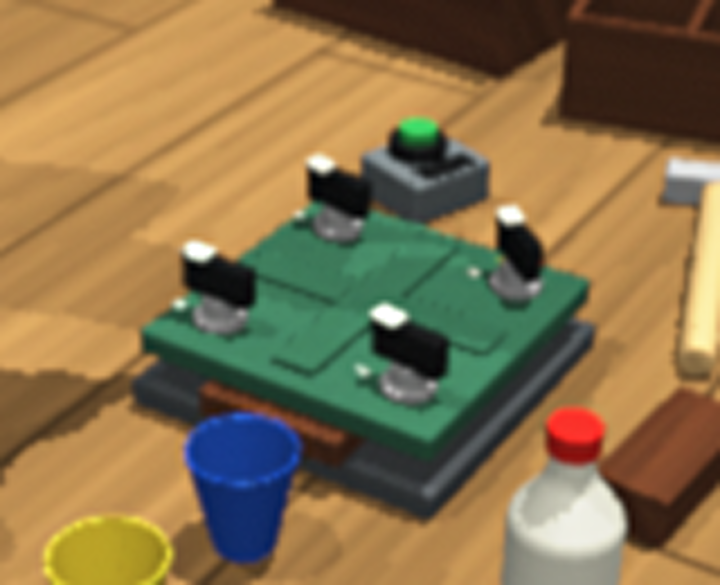

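```bash
sed -i 's/,70\]/,75]/g' h.py; python3 - <<'E'
from h import *
turn(3,.05,.785)
arm.reach([420,-100,330],down(-.8))
for n in("top",):
    im=optics.grab_frame(n); C=np.int32(proj(n,[[561,134,60]])[0])
    cv2.imwrite(f"pics/k3_{n}.png",cv2.resize(im[C[1]-65:C[1]+65,C[0]-80:C[0]+80],None,fx=4.5,fy=4.5,interpolation=cv2.INTER_CUBIC))
E
```

```text
k3 down t11.3 [493.8  65.9  75.6] yaw-0.050 F [ 0.  -0.2  0.4] T [ 0.04 -0.04  0.02] g40.0 j6 -1.41
gripped t11.7 [494.   67.1  76.1] yaw-0.051 F [-0.7  5.6  2. ] T [0.74 0.06 0.02] g12.7 j6 -1.41
turned t13.1 [493.8  66.7  76. ] yaw-0.782 F [-1.2  6.   5.4] T [ 0.67  0.19 -0.12] g12.2 j6 -0.68
released t13.5 [493.1  65.5  74.9] yaw-0.784 F [-0.9 -0.3 -0.4] T [ 0.02 -0.08  0.03] g40.2 j6 -0.68
```

View pics/k3_top.png

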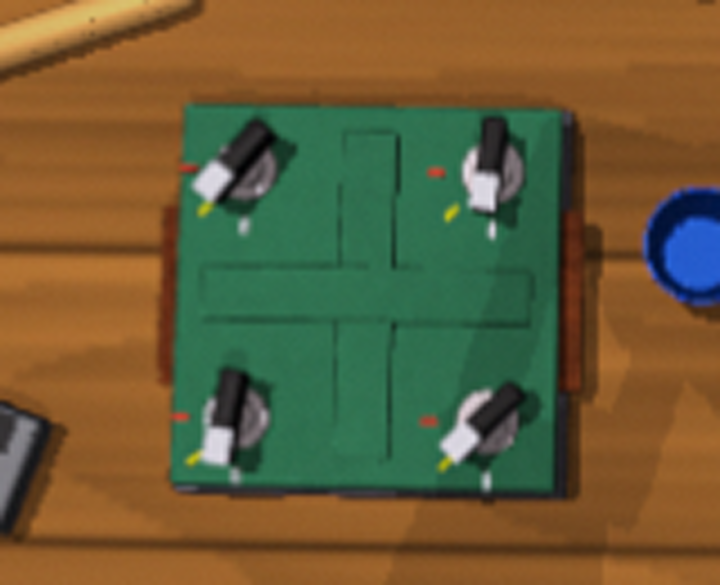

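```bash
sed -i 's/561.2,133.8/561.2,134.8/' h.py; python3 - <<'E'
from h import *
turn(2,.12,.785); turn(4,.05,.785)
arm.reach([420,-100,330],down(-.8))
for n in("top",):
    im=optics.grab_frame(n); C=np.int32(proj(n,[[561,134,60]])[0])
    cv2.imwrite(f"pics/k24_{n}.png",cv2.resize(im[C[1]-65:C[1]+65,C[0]-80:C[0]+80],None,fx=4.5,fy=4.5,interpolation=cv2.INTER_CUBIC))
E
```

```text
k2 down t17.4 [493.7 203.   75.5] yaw-0.120 F [-0.5  0.1  0.4] T [ 0.02  0.01 -0.  ] g40.2 j6 -1.08
gripped t17.8 [493.8 203.4  75.9] yaw-0.120 F [-0.6  2.3  3.2] T [ 0.3   0.12 -0.05] g12.5 j6 -1.08
turned t19.1 [493.8 203.5  75.9] yaw-0.782 F [-0.8  3.1  5.7] T [ 0.31  0.05 -0.11] g12.7 j6 -0.42
released t19.5 [493.  202.5  74.7] yaw-0.784 F [0.7 0.2 1.1] T [-0.02  0.03 -0.01] g40.1 j6 -0.42
k4 down t21.9 [629.8  66.9  75.7] yaw-0.050 F [-0.  0.  0.] T [0.02 0.04 0.01] g40.1 j6 -1.43
gripped t22.3 [629.9  66.7  76.1] yaw-0.050 F [-0.6 -0.9  5.2] T [-0.17  0.01  0.02] g12.6 j6 -1.43
turned t23.7 [629.7  66.3  76.1] yaw-0.782 F [-0.8 -2.4  5.8] T [-0.41  0.16 -0.08] g12.4 j6 -0.70
released t24.1 [629.   67.   74.6] yaw-0.784 F [-0.9 -0.1  0.1] T [-0.01 -0.01  0.01] g39.9 j6 -0.70
```

View pics/k24_top.png

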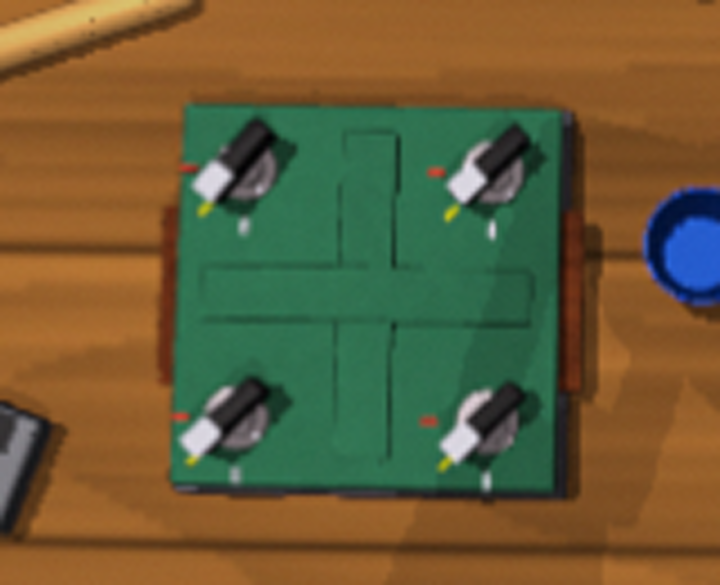

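All four pointers are at their yellow ticks. Second pass, with knobs 1 and 3 first.

```bash
python3 - <<'E'
from h import *
turn(1,.785,1.57); turn(3,.785,1.57)
arm.reach([420,-100,330],down(-.8))
for n in("top",):
    im=optics.grab_frame(n); C=np.int32(proj(n,[[561,134,60]])[0])
    cv2.imwrite(f"pics/t13_{n}.png",cv2.resize(im[C[1]-65:C[1]+65,C[0]-80:C[0]+80],None,fx=4.5,fy=4.5,interpolation=cv2.INTER_CUBIC))
E
```

```text
k1 down t28.4 [629.8 203.   75.7] yaw-0.785 F [ 0.8 -0.8  0.5] T [ 0.    0.01 -0.03] g40.2 j6 -0.49
gripped t28.8 [629.8 202.9  76.1] yaw-0.785 F [ 0.1 -0.4  3.9] T [-0.15  0.09  0.13] g12.8 j6 -0.49
turned t30.2 [630.  202.9  76.1] yaw-1.567 F [ 0.9 -0.   5.1] T [-0.17  0.02 -0.18] g12.3 j6 0.29
released t30.6 [628.9 202.8  74.6] yaw-1.569 F [-0.  -0.5  0.3] T [-0.05  0.    0.02] g40.0 j6 0.29
k3 down t33.0 [493.8  66.9  75.4] yaw-0.785 F [0.4 0.6 0.2] T [ 0.01 -0.02 -0.04] g40.2 j6 -0.67
gripped t33.4 [493.8  66.9  75.8] yaw-0.785 F [-0.2  0.3  4.5] T [-0.03  0.12  0.1 ] g12.6 j6 -0.67
turned t34.8 [493.3  66.7  75.8] yaw-1.570 F [-2.1 -1.1  5.9] T [-0.18  0.29 -0.17] g12.4 j6 0.11
released t35.2 [493.1  66.8  74.8] yaw-1.570 F [-0.4  0.6  0.2] T [ 0.    0.02 -0.  ] g40.1 j6 0.11
```

View pics/t13_top.png

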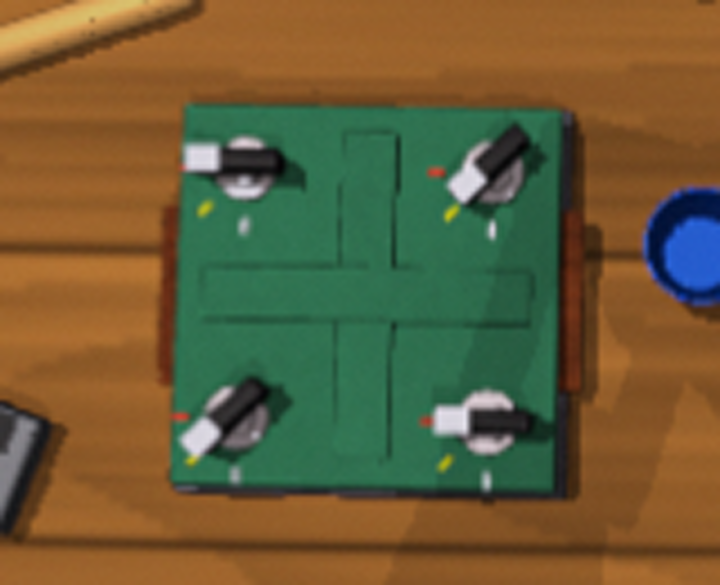

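```bash
python3 - <<'E'
from h import *
turn(2,.785,1.57); turn(4,.785,1.57)
arm.reach([420,-100,330],down(-.8))
n="top"; im=optics.grab_frame(n)
cv2.imwrite(f"pics/t24_{n}.png",cv2.resize(im[180:305,100:270],None,fx=4.5,fy=4.5,interpolation=cv2.INTER_CUBIC))
E
```

```text
k2 down t39.1 [493.8 202.9  75.5] yaw-0.785 F [ 0.2  0.1 -0.4] T [-0.03 -0.    0.04] g40.3 j6 -0.42
gripped t39.5 [494.  203.3  76. ] yaw-0.785 F [0.8 0.4 3.6] T [ 0.06  0.04 -0.06] g12.5 j6 -0.42
turned t40.9 [494.  203.3  75.9] yaw-1.567 F [0.8 0.7 5.4] T [ 0.16  0.   -0.11] g12.6 j6 0.36
released t41.3 [492.9 202.6  74.7] yaw-1.569 F [-0.9  0.2  0.5] T [-0.04 -0.04 -0.03] g40.0 j6 0.37
k4 down t43.8 [629.8  66.9  75.7] yaw-0.785 F [ 0.2 -0.4 -0.3] T [-0.01 -0.07 -0.01] g40.3 j6 -0.70
gripped t44.2 [629.5  66.6  76.1] yaw-0.785 F [-1.6 -1.1  5.6] T [-0.24  0.25 -0.12] g12.6 j6 -0.70
turned t45.6 [629.3  66.4  76.1] yaw-1.570 F [-2.1 -2.2  6. ] T [-0.38  0.31 -0.14] g12.2 j6 0.09
released t46.0 [629.1  66.9  74.7] yaw-1.570 F [-0.2 -0.4  0.3] T [-0.04 -0.03 -0.06] g40.2 j6 0.09
```

View pics/t24_top.png

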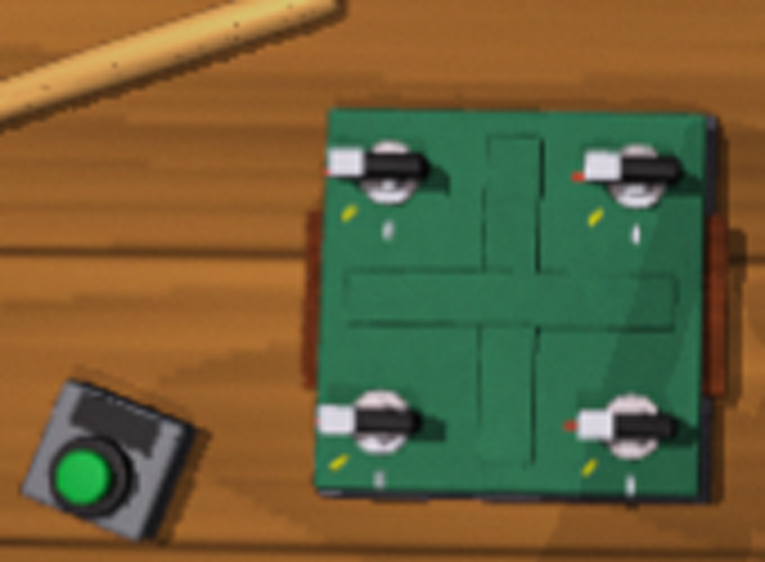

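```bash
python3 - <<'E'
from h import *
x,y=462.3,365.8
arm.reach([x,y,110],down(-1.2)); arm.grip(0,25); st("above")
r=arm.move_linear([x,y,62],vel=80); st("z62")
for z in range(60,47,-1):
    arm.move_linear([x,y,z],vel=40); s=st(f"z{z}")
    if s['wrist_force'][2]>9: break
arm.hold(.3); st("held")
n="scene"; im=optics.grab_frame(n)
cv2.imwrite("pics/btn.png",cv2.resize(im[110:230,230:390],None,fx=4.5,fy=4.5,interpolation=cv2.INTER_CUBIC))
arm.move_linear([x,y,130],vel=150); st("up")
E
```

```text
above t50.1 [462.4 365.6 110.1] yaw-1.200 F [-0.9 -0.1 -0.4] T [-0.01 -0.01  0.03] g0.1 j6 0.28
z62 t50.9 [462.6 366.   62.2] yaw-1.200 F [ 0.7 -0.7 -0.1] T [0.01 0.01 0.04] g0.3 j6 0.28
z60 t51.1 [462.4 365.9  60.3] yaw-1.200 F [-0.2 -0.1  0.1] T [ 0.03  0.   -0.01] g-0.1 j6 0.28
z59 t51.4 [462.3 365.8  59.1] yaw-1.200 F [ 0.6 -0.7 -0.3] T [-0.05 -0.01  0.04] g0.3 j6 0.28
z58 t51.6 [462.2 365.8  57.9] yaw-1.200 F [0.3 0.4 0.8] T [ 0.01  0.04 -0.01] g0.2 j6 0.28
z57 t51.9 [462.4 365.9  57.1] yaw-1.200 F [ 1.  -0.1 -0.1] T [ 0.09 -0.03 -0.01] g0.1 j6 0.28
z56 t52.1 [462.4 365.9  56.2] yaw-1.200 F [-0.2  0.4  2. ] T [-0.02 -0.02 -0.01] g0.1 j6 0.28
z55 t52.4 [462.5 365.9  55.1] yaw-1.200 F [-0.8  0.3  3. ] T [ 0.04 -0.04  0.  ] g0.3 j6 0.28
z54 t52.6 [462.4 365.9  54.1] yaw-1.200 F [-0.3  1.2  2.6] T [ 0.   -0.07 -0.02] g-0.3 j6 0.28
z53 t52.9 [462.4 365.9  53.1] yaw-1.200 F [ 0.4 -0.2  3.8] T [ 0.06 -0.04  0.01] g0.2 j6 0.28
z52 t53.1 [462.4 365.9  52.1] yaw-1.200 F [0.8 0.5 4.1] T [ 0.01 -0.06 -0.  ] g0.1 j6 0.28
z51 t53.4 [462.5 365.9  51.1] yaw-1.200 F [0.1 0.3 5.2] T [ 0.06 -0.04 -0.  ] g-0.5 j6 0.28
z50 t53.6 [462.5 365.9  51. ] yaw-1.200 F [-0.9 -1.   9.6] T [-0.15  0.2  -0.03] g-0.3 j6 0.28
held t53.9 [462.4 365.9  51. ] yaw-1.200 F [-0.8 -0.9  9.7] T [-0.13  0.13 -0.04] g0.1 j6 0.28
up t54.7 [461.5 365.2 128.7] yaw-1.200 F [-0.4  0.4 -0.5] T [ 0.03  0.01 -0.01] g-0.1 j6 0.28
```

View pics/btn.png

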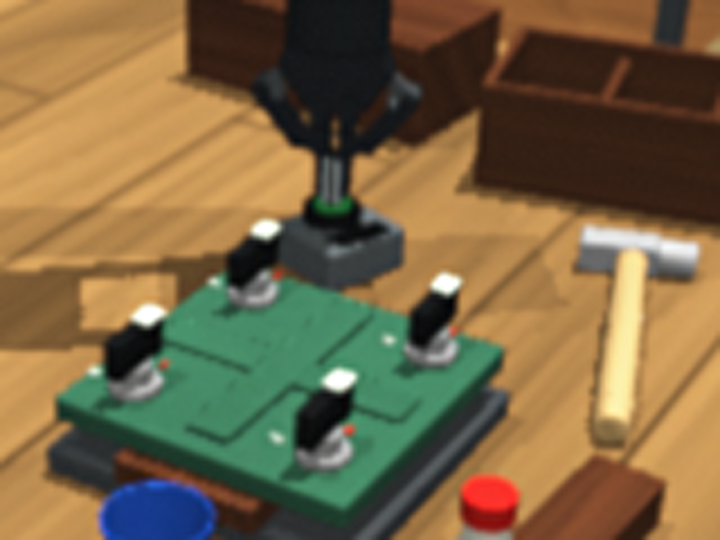

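```bash
cat >> h.py <<'E'
def pots(save=None):
    L={}
    for n in("top","scene"):
        im=optics.grab_frame(n); L[n]=[]
        if save: cv2.imwrite(f"pics/{save}_{n}.png",im)
        for m,c,a in yellow(n,im):
            cs,_=cv2.findContours(m.astype(np.uint8),cv2.RETR_EXTERNAL,cv2.CHAIN_APPROX_NONE)
            hull=cv2.convexHull(np.vstack(cs)).reshape(-1,2)
            L[n].append((*fitpot(n,cen(hull),0).round(1),int(cv2.contourArea(hull))))
    return L
E
python3 - <<'E'
from h import *
arm.reach([400,0,300],down(-1.2)); arm.reach([200,-540,250],down(-2.8)); st()
for n,l in pots("p1").items(): print(n,l)
E
```

```text
t58.3 [ 200.9 -539.5  250.2] yaw-2.799 F [0.7 0.2 0.4] T [-0.02  0.01 -0.02] g-0.2 j6 -0.01
top [(np.float64(584.7), np.float64(-160.8), 512), (np.float64(589.6), np.float64(-274.8), 510), (np.float64(463.7), np.float64(-296.9), 520)]
scene [(np.float64(585.4), np.float64(-157.5), 703), (np.float64(465.0), np.float64(-294.2), 807), (np.float64(590.8), np.float64(-272.5), 858)]
```

```bash
python3 - <<'E'
import cv2,numpy as np
a=cv2.imread("pics/p1_top.png")[140:330,260:460];b=cv2.imread("pics/p1_scene.png")[200:350,70:290]
cv2.imwrite("pics/p1_both.png",np.hstack([cv2.resize(a,(400,400)),cv2.resize(b,(400,400))]))
E
```

```text
(no output)
```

View pics/p1_both.png

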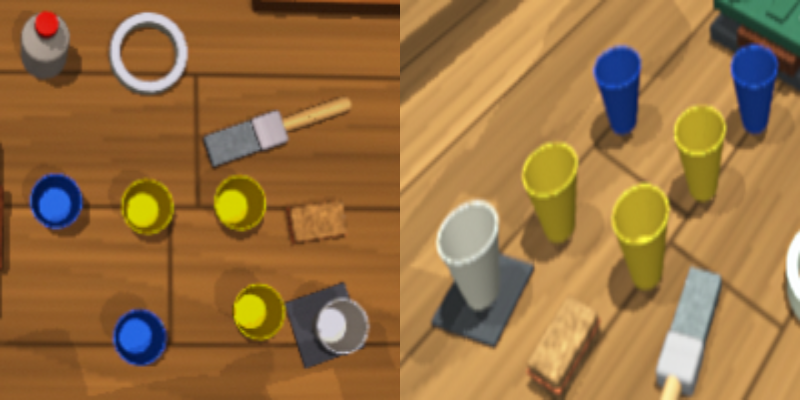

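```bash
cat >> h.py <<'E'
W=np.array([449.0,-397.7]); D=28; YP=-np.pi/2
def pick(x,y):
    arm.reach([x,y,200],down(YP)); arm.grip(85,30)
    c=arm.move_linear([x,y,68-D],vel=120,contact_N=6); st(f"down contact={c}")
    if c: return False
    arm.grip(50,30); s=st("gripped"); 
    arm.move_linear([x,y,240],vel=150); s=st("lifted")
    return s['grip_width']>58
def place(k): # k-th nested (1..)
    zt=74+20*k-D
    arm.reach([*W,240],down(YP)); 
    arm.move_linear([*W,zt+60],vel=120); st("pre")
E
python3 - <<'E'
from h import *
ok=pick(464.4,-295.6); print(ok)
if ok:
    place(1)
    pots("pl1"); 
E
python3 - <<'E'
import cv2,numpy as np
a=cv2.imread("pics/pl1_top.png")[200:350,330:480];b=cv2.imread("pics/pl1_scene.png")[200:350,30:180]
cv2.imwrite("pics/pl1_both.png",np.hstack([cv2.resize(a,(400,400)),cv2.resize(b,(400,400))]))
E
```

```text
down contact=False t62.0 [ 464.9 -295.9   40.7] yaw-1.571 F [ 0.9 -0.7  0.2] T [ 0.04  0.03 -0.03] g85.1 j6 -0.59
gripped t62.3 [ 464.7 -296.    41.1] yaw-1.571 F [-0.7 -0.2  4.5] T [0.08 0.16 0.02] g61.3 j6 -0.59
lifted t63.8 [ 464.  -295.3  239. ] yaw-1.571 F [-0.2 -0.1 -0.9] T [ 0.04  0.02 -0.  ] g61.1 j6 -0.59
True
pre t65.4 [ 449.5 -398.   126.9] yaw-1.571 F [ 0.1  0.1 -0.5] T [-0.03 -0.05 -0.  ] g61.0 j6 -0.74
```

View pics/pl1_both.png

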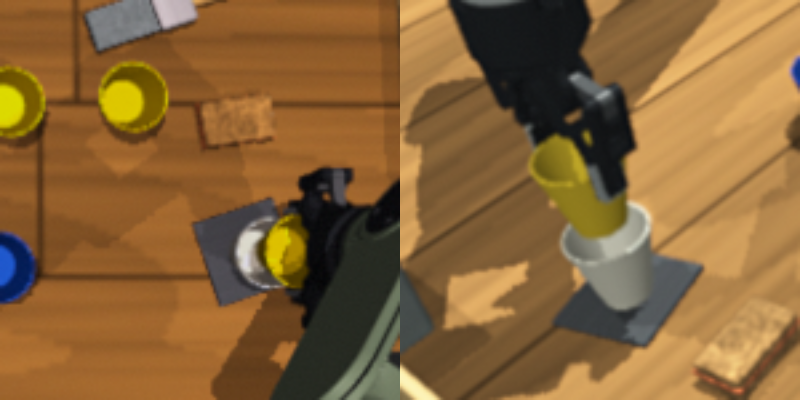

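```bash
cat >> h.py <<'E'
def lower(k):
    zt=74+20*k-D
    c=arm.move_linear([*W,zt-3],vel=40,contact_N=5); s=st(f"low c={c} target {zt}")
    return s
def release():
    s=arm.read_state()
    arm.grip(85); st("rel")
    arm.move_linear([*W,240],vel=150)
E
python3 - <<'E'
from h import *
s=lower(1)
pots("lo1")
if s['position'][2]<70: release()
arm.reach([200,-540,250],down(-2.8))
for n,l in pots("p2").items(): print(n,l)
E
python3 - <<'E'
import cv2,numpy as np
a=cv2.imread("pics/p2_top.png")[200:350,330:480];b=cv2.imread("pics/p2_scene.png")[200:350,30:180]
cv2.imwrite("pics/p2_both.png",np.hstack([cv2.resize(a,(400,400)),cv2.resize(b,(400,400))]))
E
```

```text
low c=True target 66 t66.8 [ 448.4 -397.6   68.6] yaw-1.570 F [-0.1  0.4  2.9] T [ 0.01  0.11 -0.02] g61.0 j6 -0.74
rel t67.3 [ 447.5 -396.9   67.2] yaw-1.570 F [ 0.3 -0.2 -0.1] T [-0.07  0.   -0.01] g84.6 j6 -0.74
top [(np.float64(584.7), np.float64(-160.8), 513), (np.float64(589.6), np.float64(-274.8), 510), (np.float64(446.7), np.float64(-409.0), 537)]
scene [(np.float64(585.5), np.float64(-157.6), 704), (np.float64(405.1), np.float64(-376.3), 713), (np.float64(590.7), np.float64(-272.3), 858)]
```

View pics/p2_both.png

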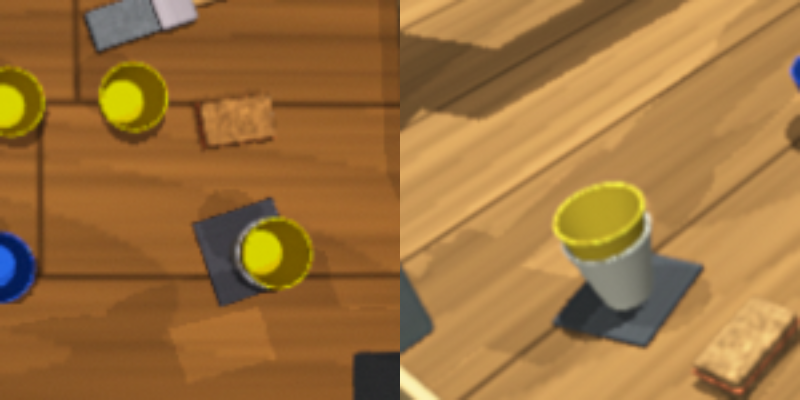

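```bash
python3 - <<'E'
from h import *
def ring(im,n,z,r=32,c=W,col=(255,0,255),f=6):
    a=np.linspace(0,2*np.pi,60); u=proj(n,np.c_[c[0]+r*np.cos(a),c[1]+r*np.sin(a),np.full(60,z)])
    cv2.polylines(im,[np.int32((u+.5)*f)],1,col,1)
o=[]
for n,(x,y) in(("top",(400,260)),("scene",(75,255))):
    im=cv2.resize(cv2.imread(f"pics/p2_{n}.png"),None,fx=6,fy=6,interpolation=cv2.INTER_CUBIC)
    ring(im,n,74,col=(255,0,0)); ring(im,n,94); o.append(im[y*6:y*6+400,x*6:x*6+400])
cv2.imwrite("pics/p2_ring.png",np.hstack(o))
E
```

```text
(no output)
```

View pics/p2_ring.png

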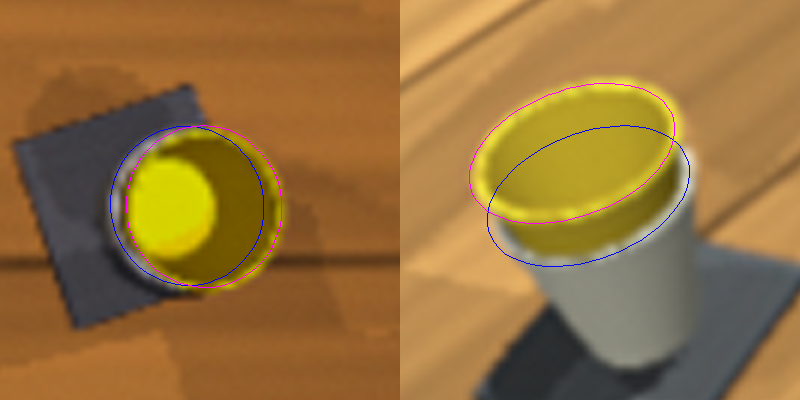

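Rims match the projected ring at 94 mm, within the calibration offset, so the first pot is home. Next are the other two pots.

```bash
python3 - <<'E'
from h import *
import sys
for k,(x,y) in ((2,(585.1,-159.2)),):
    if not pick(x,y): print("no pick"); sys.exit()
    place(k); s=lower(k); pots("lo2")
    if abs(s['position'][2]-(74+20*k-D))<6: release()
    else: sys.exit("high")
arm.reach([200,-540,250],down(-2.8))
for n,l in pots("p3").items(): print(n,l)
E
```

```text
down contact=False t73.5 [ 585.7 -159.4   40.8] yaw-1.571 F [-0.4 -0.2  0.6] T [-0.01  0.02  0.03] g84.7 j6 -0.28
gripped t73.8 [ 585.5 -159.4   41.4] yaw-1.571 F [-1.3 -1.   4.6] T [ 0.06  0.2  -0.04] g61.8 j6 -0.28
lifted t75.3 [ 584.6 -159.1  238.9] yaw-1.571 F [ 0.2 -0.9 -0.8] T [-0.02  0.03 -0.01] g61.8 j6 -0.28
pre t77.3 [ 449.6 -397.9  146.8] yaw-1.570 F [ 0.5  0.6 -0.7] T [-0.   -0.07 -0.03] g62.0 j6 -0.74
low c=True target 86 t78.6 [ 448.1 -397.4   88.3] yaw-1.570 F [-1.3  0.5  4. ] T [-0.    0.33 -0.02] g61.5 j6 -0.74
rel t79.0 [ 448.1 -396.8   87.1] yaw-1.571 F [ 0.1 -0.5 -0.2] T [-0.05  0.01 -0.01] g84.8 j6 -0.74
top [(np.float64(589.6), np.float64(-274.9), 509), (np.float64(446.6), np.float64(-413.2), 613)]
scene [(np.float64(392.5), np.float64(-370.7), 992), (np.float64(591.2), np.float64(-272.8), 860)]
```

```bash
python3 - <<'E'
from h import *
import sys
for k,(x,y) in ((3,(590.4,-273.7)),):
    if not pick(x,y): print("no pick"); sys.exit()
    place(k); s=lower(k); pots("lo3")
    if abs(s['position'][2]-(74+20*k-D))<6: release()
    else: sys.exit("high")
arm.reach([200,-540,250],down(-2.8))
for n,l in pots("p4").items(): print(n,l)
def ring(im,n,z,r=32,c=W,col=(255,0,255),f=6):
    a=np.linspace(0,2*np.pi,60); u=proj(n,np.c_[c[0]+r*np.cos(a),c[1]+r*np.sin(a),np.full(60,z)])
    cv2.polylines(im,[np.int32((u+.5)*f)],1,col,1)
o=[]
for n,(x,y) in(("top",(400,260)),("scene",(65,235))):
    im=cv2.resize(cv2.imread(f"pics/p4_{n}.png"),None,fx=6,fy=6,interpolation=cv2.INTER_CUBIC)
    ring(im,n,94);ring(im,n,114); ring(im,n,134); o.append(im[y*6:y*6+400,x*6:x*6+400])
cv2.imwrite("pics/p4_ring.png",np.hstack(o))
E
```

```text
down contact=False t84.9 [ 590.9 -274.    40.9] yaw-1.571 F [-0.7  0.3  0. ] T [ 0.   -0.08 -0.04] g84.6 j6 -0.45
gripped t85.2 [ 590.8 -274.    41.4] yaw-1.571 F [-1.   0.4  6.2] T [ 0.02  0.26 -0.03] g61.9 j6 -0.45
lifted t86.7 [ 589.9 -273.5  238.8] yaw-1.571 F [-0.5 -0.2 -1.1] T [-0.03 -0.   -0.03] g61.9 j6 -0.45
pre t88.2 [ 449.8 -397.7  166.6] yaw-1.570 F [ 0.1 -0.4  0. ] T [ 0.    0.05 -0.05] g61.7 j6 -0.74
low c=True target 106 t89.5 [ 448.2 -397.7  108.1] yaw-1.570 F [-0.5 -0.8  4.3] T [0.02 0.39 0.01] g61.8 j6 -0.74
rel t90.0 [ 448.  -396.9  106.8] yaw-1.571 F [-0.6 -0.3  0. ] T [ 0.04 -0.04 -0.07] g85.1 j6 -0.74
top [(np.float64(446.6), np.float64(-418.0), 710)]
scene [(np.float64(379.2), np.float64(-364.9), 1274)]
```

View pics/p4_ring.png

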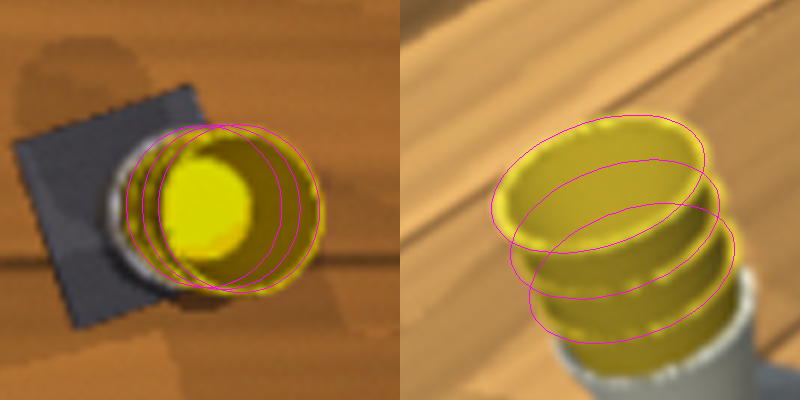

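View pics/p4_top.png

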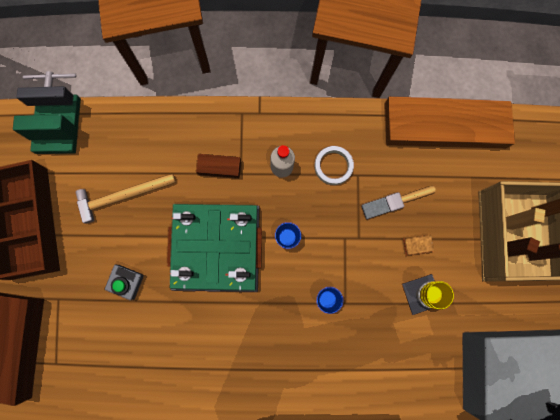

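View pics/p4_scene.png

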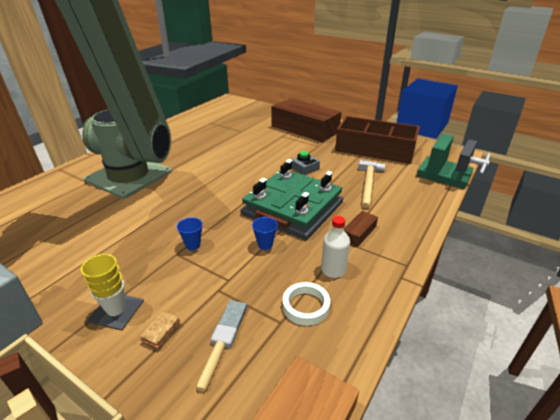

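View pics/lo3_top.png

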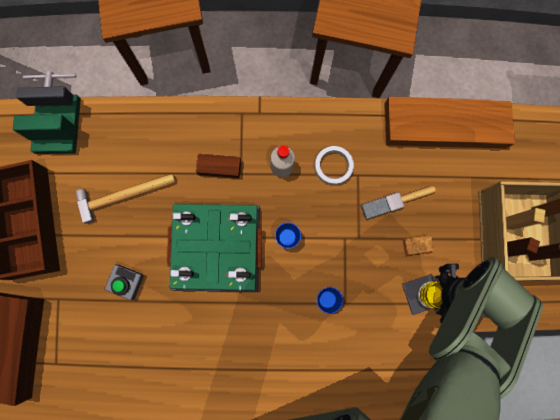

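View pics/lo3_scene.png

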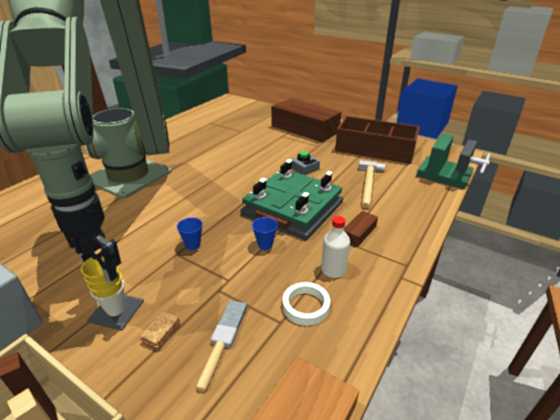

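No further yellow pot turns up in either view, the knobs are at red, the stack is upright and the arm is clear. Handing in.

```bash
python3 - <<'E'
from h import *
st("final"); arm.close_job()
E
```

```text
final t92.2 [ 201.2 -539.5  249.8] yaw-2.798 F [ 0.3  0.6 -0.2] T [ 0.01 -0.   -0.04] g85.0 j6 -0.01
the job is handed in; nothing more can be done
```

The job is done and handed in at 92 s of the 210 s allowed; I know of no failed steps.

- **Knobs:** I tightened them in the order 1, 3, 2, 4, first all to the yellow ticks, then all to the red. The top picture after each stage showed the pointers where they should be.
- **Timer:** I pressed the button after all four knobs were tight. It went down about 6 mm to its stop at 9.7 N, and I then lifted clear of it.
- **Pots:** Three yellow pots were present and all three are nested in the white pot. One was knocked about 3 cm aside during the run; I found it again before picking it up. I left the two blue look-alikes and the other things on the bench alone.

**Last checks:**
- In both cameras the nested rims match the heights expected for fully home pots (94, 114 and 134 mm).
- All four knobs are at red.
- Nothing else looks moved.
- The arm is clear, with about zero force at the wrist.

**Disagreements:**
- The two cameras differed by about 3 mm in position, so I averaged them.
- Their button positions differed by about 10 mm, so I used the top camera for that.
- The trained networks gave several wrong detections, so I used colour and shape fits instead.
- The first grip on knob 1 closed to only 19 mm instead of 13 mm because it was too low. The knob still turned correctly, and I gripped 5 mm higher from then on.

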